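# Load the round spacer blank and hold the turntable at the pointer

## Task

Set the round spacer blank down flat, right to the bottom, in the turntable's round die and let go of it. Then take the turntable by its upright steel post and turn it until the round die, with the blank still seated in it, stands squarely in line with the fixed pointer at the front; finish while still gripping the post and holding the turntable still there, without letting go. Leave the square blank, the funnel, the mirror mount and the spring where they are.

Things in the scene. Friction and masses are not known exactly. Their poses are not given: they have to be found in the camera images.
- round_blank: Loose aluminium spacer blank: upright round cylinder 36 mm in diameter, 32 mm tall, with a 17 mm blind bore in its top, about 70 g. Stands on the ledge. Origin at the centre of its underside, z up.
- square_blank: Loose square aluminium blank, 32 x 32 mm, 32 mm tall, about 80 g; to be left alone. Origin at the centre of its underside. It and the round blank stand to the right of the turntable, one nearer to the robot than the other, in either order, their centres at least 80 mm apart.
- base: Fixed grey base of the turntable, bolted to the ledge. Origin on the turntable's vertical axis, at ledge height. Its own -x axis points to its front, where an arm carries the pointer: an upright brass block 46 mm tall, 20 mm wide, pointed towards the axis, standing 122 to 158 mm from it, just outside the disc. It faces roughly towards the robot.
- dial (a joint): Angle of the turntable (rad) about its vertical axis, growing counter-clockwise seen from above; 0, or any whole turn, when the round die is exactly in line with the pointer. It turns either way far enough for any start (stops at -7 and 7 rad), with light friction of about 0.12 N m and no spring; it stays where it is left.
- round_die (a point): Centre of the floor of the round die cavity, 34 mm above the ledge, on the turntable, 70 mm from its axis, opposite the post. The cavity is 39 mm in diameter and 12 mm deep, with a 2 mm chamfer at the mouth; the blank when seated stands 20 mm out of it.
- square_die (a point): Centre of the floor of the square cavity (35 x 35 mm, 12 mm deep), 70 mm from the axis; not used. The third cavity, opposite this one, is oblong (22 x 50 mm).
- post: Upright round steel post on the turntable by which it is turned, free to spin about its own axis like a crank grip: 16 mm in diameter, 66 mm tall, on the disc 85 mm from the turntable's axis and opposite the round die; foot collar 24 mm wide, 6 mm high. Origin at its foot on the disc's top (34 mm above the ledge), z up.
- post_top (a point): Centre of the post's upper end, 100 mm above the ledge.
- front_mark (a point): Fixed point in line with the pointer, 70 mm from the axis and 34 mm above the ledge: where the centre of the round die's floor must be at the end.
- funnel: Red plastic funnel standing mouth down, 90 mm wide, 105 mm tall, left of the turntable; bystander. Origin at the centre of its underside.
- mirror_mount: Black plastic mirror mount, 40 mm wide, 57 mm tall, left of the turntable at the far side; bystander. Origin at the centre of its underside.
- spring: Chrome kickstand spring lying on the ledge beyond the turntable, about 130 mm long, 21 mm thick; bystander. Origin under its middle.
- dial_centre (a point): Centre of the turntable's disc top, on its axis, 34 mm above the ledge. The aluminium disc is 230 mm in diameter, 10 mm thick. It carries three square dark steel die blocks (62 x 62 mm, 12 mm high, tops 46 mm above the ledge) with centres 70 mm from the axis, and one post: three blocks and post a quarter turn apart.
Mind the look-alikes: they are no part of the job. What is shaped like the round_blank but pink is not meant.

How it is judged (in metres and radians):
On the way, in this order (a step that is already met when the one before it is completed fails the run):
1. the round blank is seated in the round die, let go, while the turntable is still away from the pointer (horizontal distance between round_blank and round_die below 0.004 m and z of round_blank in the frame of round_die below 0.0025 m and angle between round_blank's own z axis and vertical below 0.08 rad and contact force between the fingers and round_blank below 0.1 N and horizontal distance between round_die and front_mark above 0.02 m), for 0.2 s.
2. the post is held and the turntable turned until the round die is in line with the pointer (horizontal distance between round_die and front_mark below 0.008 m and contact force between the fingers and post above 5 N), for 0.2 s.
At the end, for the whole second after the job is handed in: Round die within 8 mm (6.5 degrees) of its place at the pointer, turntable slower than 0.05 rad/s, fingers on the post with over 5 N, and the round blank untouched in the round die: centred within 4 mm, underside within 2.5 mm of the floor, upright within 0.08 rad (all of step 2 and velocity of joint dial between -0.05 and 0.05 rad/s and horizontal distance between round_blank and round_die below 0.004 m and z of round_blank in the frame of round_die below 0.0025 m and angle between round_blank's own z axis and vertical below 0.08 rad and contact force between each of the arm, the fingers and round_blank below 0.1 N); the arm keeps its last pose, push and grip.
It fails at once if the square blank, funnel, mirror mount or spring is shifted by more than 20 mm (distance of any of square_blank, funnel, mirror_mount, spring from where it was at the start of the episode above 0.02 m).
It also fails if it takes over 54 s, if anything falls off the work surface, if the arm or the gripper's body presses on something with over 40 N, if the wrist force passes 120 N, or if a joint passes its speed limit or range.

## Robot

A 6-joint arm with a two-finger parallel gripper is mounted at the origin on the work surface. World frame = base frame: x ahead of the robot, y to its left, z up, the work surface at z = 0. Lengths are in m, angles in degrees, forces in N, time in s.
With the tool pointing down it reaches from about 0.35 to 0.875 m from the base axis. Payload 4.2 kg.
Tool frame: the origin (TCP) lies between the finger pads; the fingertips stand 17 mm ahead of it and the grasp point (between the pads) lies 2 mm behind it; z points along the fingers, y is the direction in which the jaws open and shut (so a half turn about z gives the same grasp; the last joint's range is limited). The gripper opens to 87 mm and grips with 3 to 60 N. Pads are 19 mm wide; open, the fingers measure 117 mm over their backs; the gripper's body (75 mm by 190 mm) begins 51 mm behind the grasp point.
Start: joints at [-61.272, 22.042, 0.453, 0, -68.411, -14.817], TCP at [0.15, -0.607, 0.24] pointing down, gripper open.
Joint ranges: [-179.83, 179.83], [-69.29, 118.12], [-61.27, 80.66], [-181.25, 117.63], [-171.15, -9.14], [-177.46, 177.46]. Speed limits (degrees/s): [159.86, 159.86, 180, 180, 180, 180].

## Interface

Orientations are given as a 3x3 rotation matrix whose columns are the frame's x, y, z axes.
In Python, from station import r gives the robot as it stands.
- The arm moves only by the shell command python3 -m creep 'ROWS'. ROWS is JSON, a list of rows, each a list of 7 numbers: the opening, from 0 (shut) to 1 (fully open), then the shift along the tool's x, y, z scaled (see below), then the turn, a rotation vector about the tool's x, y, z scaled (see below). A call has 1 to 5 rows; each row is the pose to reach, as a shift and turn from the pose measured when the call began, along the tool's axes at that moment, turning the shorter way round; what a row does not reach only later rows make up. The controller multiplies each number of a shift by 300 mm and each number of a turn by 180 degrees. A row lasts 1/12 s, in which the tool goes at most 41.7 mm and 7.16 degrees, less where a joint would pass 70% of its speed; a pose out of reach is approached as far as the arm can. A call with a number of a shift or a turn outside -1 to 1 is refused whole. A call with a gripper value outside its range is refused whole. The fingers move at their own pace and stop on an object; the grip force is fixed at half the most. Time passes only in rows, so rows that repeat a pose let the fingers close. It gives the time, the measured TCP pose, the force and the opening at its end, in the units of the state.
- r.sense(): the state, without advancing time (a new reading comes with each control period).
- r.capture(name): name is "side" or "top"; returns the picture (384x512x3 uint8, blue, green, red); there is no depth.
- r.camera_model(name): a dict with "mtx" (3x3 intrinsics, pixels), "dist" ([k1, k2, p1, p2, k3] as OpenCV has them; the pictures are not rectified), "R" (3x3) and "t" (3): a world point X has camera coordinates R X + t. Camera axes: x right, y down, z forward; pixel columns grow to the right and rows downward; lengths in m; the calibration is good to about 2 mm. A picture is of the moment at which its call begins. camera_model takes no time and is no camera call.
- r.finish_job(): hands the job in, once; it reports no verdict.
Trained networks look in the newest picture that a camera, given by its name, has taken for a name from the list of things; names that differ only in an ending like _2 or _b are one class to them, and where a whole thing is asked for, a point or a joint stands for the part that bears it (a point fixed in the world has none). Each returns a list of dicts, best first, with "score" (0 to 1); they miss things now and then, are a little off and sometimes report something else, mostly with a low value. They report only what shows in the picture. A call takes as long as a camera call. They do not tell look-alikes from the thing itself.
- r.recognise(camera, target): "rect" ([left, top, right, bottom] as shares, 0 to 1, of the picture: columns of its width, rows of its height, round what is visible of it).
- r.outline_of(camera, target): "pixels" (384x512 bool, what is visible of it) and "rect" ([left, top, right, bottom] as shares, 0 to 1, of the picture: columns of its width, rows of its height, round what is visible of it).
The state is a dict: "time_s": time; "joints": joint angles; "joint_velocities": joint speeds; "effort": joint torques, N m; "tcp_pos": TCP position; "ee_rot": TCP orientation; "wrist_force": force on the tool from outside, world axes, zero at the start; "moment": the same for the moment, N m; "gripper_width": opening from 0.0 (shut) to 1.0 (fully open).
Only numpy, scipy, OpenCV 4.12 (cv2) and the standard library are available. Lean on these libraries where they do the work, as an engineer would, in place of code of your own. Each camera call takes 0.05 s, during which the arm holds its last target.

## Working session

There is one attempt and no reset: what is moved stays moved. The work goes in short steps, Python scripts to look and compute and a shell command to move; the robot and the scene stay as the last step left them, time stands still between calls to the robot, and variables do not carry over. Pictures are saved under pics/ and viewed, and the job is handed in when it is done.

```bash
ls; mkdir -p pics; python3 - <<'E'
from station import r
import cv2
print(r.sense())
for n in("side","top"):
    im=r.capture(n); cv2.imwrite(f"pics/{n}0.png",im); m=r.camera_model(n); print(n,m)
E
```

```text
pics
{'time_s': 0.0, 'joints': array([-6.12722893e+01,  2.20915114e+01,  3.80756300e-01, -3.03292803e-02,
       -6.84120704e+01, -1.48158412e+01]), 'joint_velocities': array([ 0.00114001, -0.05789945,  0.02725346, -0.01937414,  0.03052705,
       -0.07789778]), 'effort': array([ 9.86975579e-05, -3.90664566e+01,  1.87405050e+01,  4.21971112e+00,
        1.10343355e-02, -1.68953329e-04]), 'tcp_pos': array([ 0.15015083, -0.60611308,  0.23845487]), 'ee_rot': array([[-9.70713607e-01, -2.40238911e-01, -5.98715782e-04],
       [-2.40239646e-01,  9.70711303e-01,  2.11638691e-03],
       [ 7.27416916e-05,  2.19824084e-03, -9.99997581e-01]]), 'wrist_force': array([-0.89230756,  0.2421833 ,  0.78693455]), 'moment': array([-0.02022328,  0.00593139, -0.00414727]), 'gripper_width': 0.9982677707193927}
side {'mtx': array([[444.30225101,   0.        , 254.28217308],
       [  0.        , 444.30225101, 190.94210412],
       [  0.        ,   0.        ,   1.        ]]), 'dist': array([0.05600144, 0.        , 0.        , 0.        , 0.        ]), 'R': array([[ 9.99828562e-01, -1.45917113e-02,  1.13985853e-02],
       [ 5.81523492e-04, -5.90554753e-01, -8.06997364e-01],
       [ 1.85069613e-02,  8.06865643e-01, -5.90445024e-01]]), 't': array([-0.60766542,  0.08410454,  1.25796595])}
top {'mtx': array([[433.79531984,   0.        , 250.85002726],
       [  0.        , 433.79531984, 191.11317409],
       [  0.        ,   0.        ,   1.        ]]), 'dist': array([0.01137065, 0.        , 0.        , 0.        , 0.        ]), 'R': array([[-0.01789296, -0.99983433, -0.00333984],
       [-0.99845614,  0.01804378, -0.05253334],
       [ 0.05258491,  0.0023947 , -0.99861359]]), 't': array([0.05861977, 0.60124982, 1.10663219])}
```

View pics/side0.png

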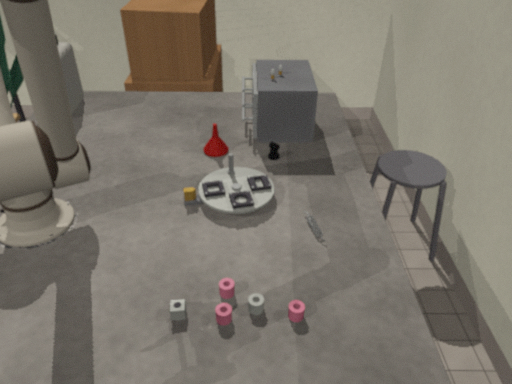

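View pics/top0.png

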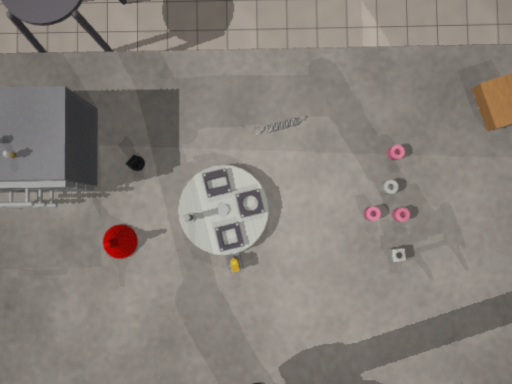

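Candidates for the round blank in the top picture: grey ring (391,187), pink rings (397,152), (373,213) and (401,215), and the grey square blank at (399,255). By the description it is the grey ring at (391,187), which is at (256,304) in the side picture. I'll check this in a close crop.

```bash
cat > h.py <<'E'
from station import r
import cv2, numpy as np
def px2w(cam,uv,z):
    m=r.camera_model(cam); 
    n=cv2.undistortPoints(np.array(uv,float).reshape(-1,1,2),m["mtx"],np.array(m["dist"])).reshape(-1,2)
    R=np.array(m["R"]);t=np.array(m["t"]); C=-R.T@t
    d=np.c_[n,np.ones(len(n))]@R
    return C+d*((z-C[2])/d[:,2])[:,None]
def w2px(cam,X):
    m=r.camera_model(cam)
    return cv2.projectPoints(np.array(X,float).reshape(-1,1,3),cv2.Rodrigues(np.array(m["R"]))[0],np.array(m["t"]),m["mtx"],np.array(m["dist"]))[0].reshape(-1,2)
def crop(im,c,h,s,name,marks=()):
    x,y=c; x0,y0=max(0,x-h),max(0,y-h)
    p=im[y0:y+h,x0:x+h]; p=cv2.resize(p,None,fx=s,fy=s,interpolation=cv2.INTER_CUBIC)
    for u,v in marks: cv2.drawMarker(p,(int((u-x0+.5)*s),int((v-y0+.5)*s)),(0,255,0),0,12,1)
    cv2.imwrite(name,p); return p
E
python3 - <<'E'
from h import *
T=r.capture("top"); 
for t in("round_blank","post","post_top","round_die","dial_centre","square_blank","square_die","base"):
    for o in r.outline_of("top",t)[:5]:
        ys,xs=np.nonzero(o["pixels"]); print("top",t,round(o["score"],2),len(xs),xs.mean().round(1),ys.mean().round(1),xs.min(),xs.max(),ys.min(),ys.max())
S=r.capture("side")
for t in("round_blank","post","round_die","square_die"):
    for o in r.outline_of("side",t)[:5]:
        ys,xs=np.nonzero(o["pixels"]); print("side",t,round(o["score"],2),len(xs),xs.mean().round(1),ys.mean().round(1),xs.min(),xs.max(),ys.min(),ys.max())
a=crop(T,(391,187),32,6,"pics/a.png"); b=crop(S,(256,304),32,6,"pics/b.png")
c=crop(T,(224,212),64,6,"pics/c.png"); cv2.imwrite("pics/ab.png",np.hstack([a,b]))
d=crop(S,(236,185),60,6,"pics/d.png")
E
```

```text
top round_blank 0.69 191 388.2 187.0 380 397 181 194
top round_blank 0.61 208 401.2 214.9 393 409 208 222
top round_blank 0.55 228 371.5 213.5 363 380 206 221
top round_blank 0.51 196 396.0 152.6 388 404 146 159
top post 0.58 91 188.9 217.4 183 194 213 222
top round_die 0.63 6442 222.7 210.0 178 268 165 255
top dial_centre 0.58 6342 222.7 209.8 178 267 165 254
top square_blank 0.58 233 397.2 254.0 389 405 247 261
top square_blank 0.47 6420 222.7 209.8 178 267 164 255
top square_die 0.81 6334 222.7 209.9 178 267 165 254
top base 0.89 6624 223.2 211.8 178 267 165 272
side round_blank 0.75 316 223.6 313.4 216 232 303 324
side round_blank 0.74 329 296.4 310.5 288 305 300 321
side round_blank 0.69 249 255.5 304.1 248 262 295 313
side round_blank 0.5 269 226.2 287.8 218 234 278 298
side post 0.53 61 231.0 164.2 229 233 155 172
side round_die 0.82 2749 236.3 188.9 200 273 154 213
side square_die 0.77 2949 236.2 188.7 199 274 153 213
```

View pics/ab.png

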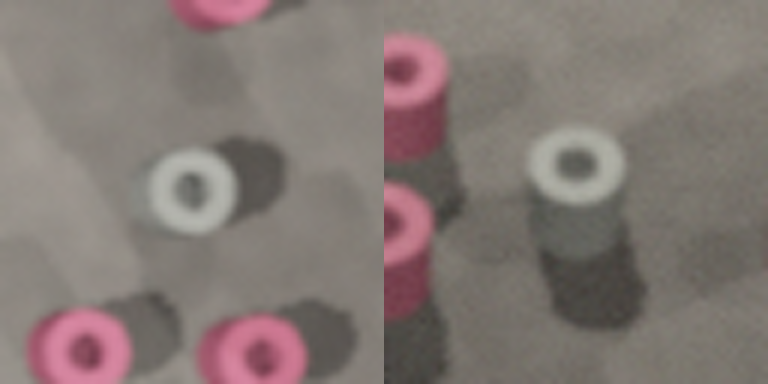

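```bash
python3 -c "
import cv2
for n in 'cd':
    i=cv2.imread(f'pics/{n}.png');print(i.shape);cv2.imwrite(f'pics/{n}.png',cv2.resize(i,(600,600)))"
```

```text
(768, 768, 3)
(720, 720, 3)
```

View pics/c.png

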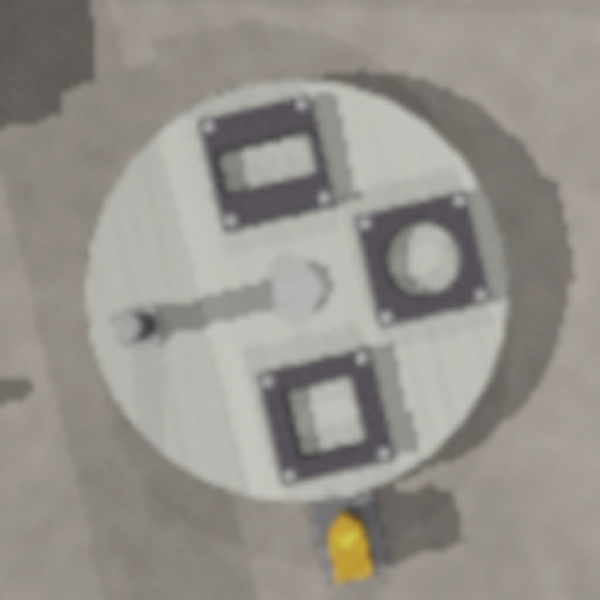

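View pics/d.png

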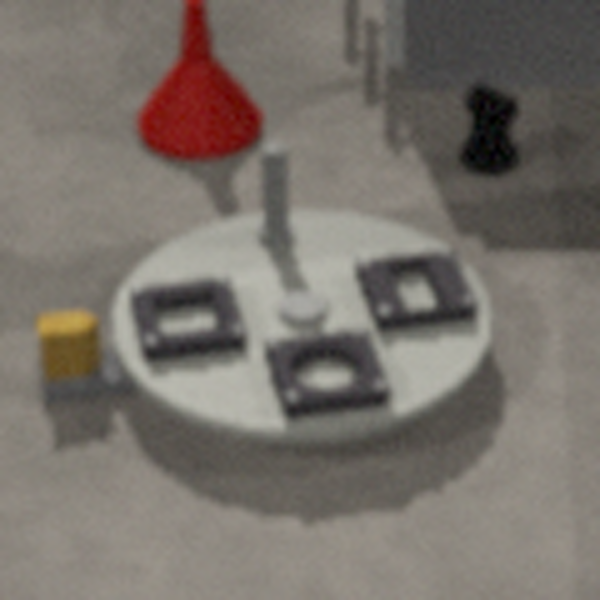

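The crop confirms it: the grey ring at (391,187) top and (256,300) side is the aluminium round blank. The three pink rings are look-alikes. The round die is the block on the right, at about (250,203) in the top picture, and the pointer is at (235,264).

```bash
python3 - <<'E'
from h import *
T=r.capture("top"); S=r.capture("side")
def T2(c): return np.array([160+c[0]/4.6875-.5,148+c[1]/4.6875-.5])
def S2(c): return np.array([176+c[0]/5-.5,125+c[1]/5-.5])
print("blank top",px2w("top",[(390.7,186.3)],.032),"side",px2w("side",[(255.7,299.2)],.032))
# blank refinement: bright ring segmentation
for cam,im,c in(("top",T,(391,187)),("side",S,(256,300))):
    p=im[c[1]-14:c[1]+12,c[0]-12:c[0]+13].astype(float).mean(2)
    m=(p>145); ys,xs=np.nonzero(m); 
    n,l,st,ce=cv2.connectedComponentsWithStats(m.astype(np.uint8)); k=1+np.argmax(st[1:,4])
    cn=cv2.findContours((l==k).astype(np.uint8),0,1)[0][0]; (cx,cy),ax,_=cv2.fitEllipse(cn)
    uv=(cx+c[0]-12,cy+c[1]-14); print(cam,"ring",uv,ax,st[k],px2w(cam,[uv],.032))
R=px2w("top",[T2((423.3,259.75))],.046)[0];O=px2w("top",[T2((266.25,162))],.046)[0];Q=px2w("top",[T2((326.25,416.75))],.046)[0]
A=(O+Q)/2; print("round",R,"obl",O,"sq",Q,"axis",A, np.linalg.norm(R-A),np.linalg.norm(O-Q)/2)
print("side round mouth",px2w("side",[S2((327,375))],.046))
P=px2w("top",[T2((127,326)),T2((346,522)),T2((352,578))],.1); P2=px2w("top",[T2((347,522)),T2((352,578))],.046)
print("post top",P[0],"side",px2w("side",[S2((274,150))],.1))
print("pointer",P2, "az pointer",np.degrees(np.arctan2(*(P2[0]-A)[1::-1])),np.degrees(np.arctan2(*(P2[1]-A)[1::-1])))
for n,V in(("R",R-A),("O",O-A),("Q",Q-A),("P",P[0]-A)): print(n,np.degrees(np.arctan2(V[1],V[0])),np.hypot(*V[:2]))
# disc masks
for cam,im in(("top",T),("side",S)):
    o=r.outline_of(cam,"square_die")[0]
    cn=max(cv2.findContours(o["pixels"].astype(np.uint8),0,1)[0],key=len); (cx,cy),ax,_=cv2.fitEllipse(cn); print(cam,"disc",(cx,cy),ax,px2w(cam,[(cx,cy)],.034))
E
```

```text
blank top [[ 0.60719535 -0.30849958  0.032     ]] side [[ 0.60603631 -0.31151251  0.032     ]]
top ring (390.45035552978516, 186.41483688354492) (13.092958450317383, 13.49754524230957) [  5   7  14  14 127] [[ 0.60691403 -0.30785603  0.032     ]]
side ring (255.51661586761475, 298.860143661499) (11.9307222366333, 14.835679054260254) [  4   7  16  13 118] [[ 0.60564156 -0.31054783  0.032     ]]
round [0.57096002 0.05088877 0.046     ] obl [0.62505105 0.13442124 0.046     ] sq [0.48802952 0.10422418 0.046     ] axis [0.55654028 0.11932271 0.046     ] 0.06993663763630663 0.07015476054344963
side round mouth [[0.56947774 0.03861683 0.046     ]]
post top [0.53858177 0.20203447 0.1       ] side [[0.53572979 0.19605408 0.1       ]]
pointer [[0.43201223 0.09401342 0.046     ]
 [0.40240005 0.09181636 0.046     ]] az pointer -168.5115892363218 -169.88206216812043
R -78.1012495099362 0.06993663763630663
O 12.428288606623711 0.07015476054344963
Q -167.5717113933763 0.07015476054344963
P 102.2500159478351 0.08463889833304913
top disc (222.8245086669922, 210.0275115966797) (87.71714782714844, 88.5118179321289) [[0.55443002 0.11980371 0.034     ]]
side disc (235.7701416015625, 187.47760009765625) (50.84464645385742, 72.18916320800781) [[0.55320179 0.11419466 0.034     ]]
```

```bash
python3 - <<'E'
from h import *
T=cv2.imread("pics/top0.png");S=cv2.imread("pics/side0.png")
A=np.array([.5565,.1193]); az=np.radians(-78.0)
def C(c,rad,z): t=np.linspace(0,2*np.pi,40); return np.c_[c[0]+rad*np.cos(t),c[1]+rad*np.sin(t),0*t+z]
u=np.array([np.cos(az),np.sin(az)]);v=np.array([-u[1],u[0]])
sets=[C(A,.115,.034),C(A+.07*u,.0195,.046),C(A-.085*u,.008,.1)]
b=A+.07*u; sets.append(np.array([np.r_[b+s*.031*u+q*.031*v,.046] for s,q in((1,1),(1,-1),(-1,-1),(-1,1),(1,1))]))
sets2=[C((.607,-.308),.018,.032),C((.607,-.308),.018,0)]
out=[]
for cam,im,c,h in(("top",T,(224,212),60),("side",S,(236,185),60),("top",T,(390,190),30),("side",S,(256,302),30)):
    x0,y0=c[0]-h,c[1]-h; k=400/(2*h)
    p=cv2.resize(im[y0:y0+2*h,x0:x0+2*h],(400,400),interpolation=cv2.INTER_CUBIC)
    for s in sets+sets2:
        q=((w2px(cam,s)-[x0,y0]+.5)*k*8).astype(int); cv2.polylines(p,[q.reshape(-1,1,2)],False,(0,0,255),1,cv2.LINE_AA,3)
    out.append(p)
cv2.imwrite("pics/e.png",np.hstack(out[:2]));cv2.imwrite("pics/f.png",np.hstack(out[2:]))
E
```

```text
(no output)
```

View pics/e.png

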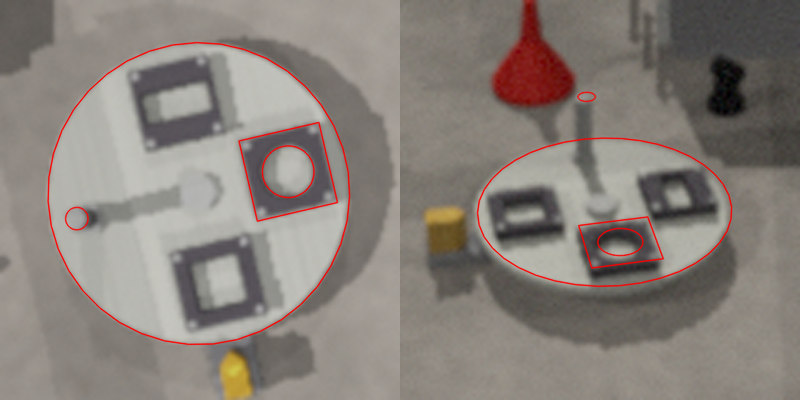

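View pics/f.png

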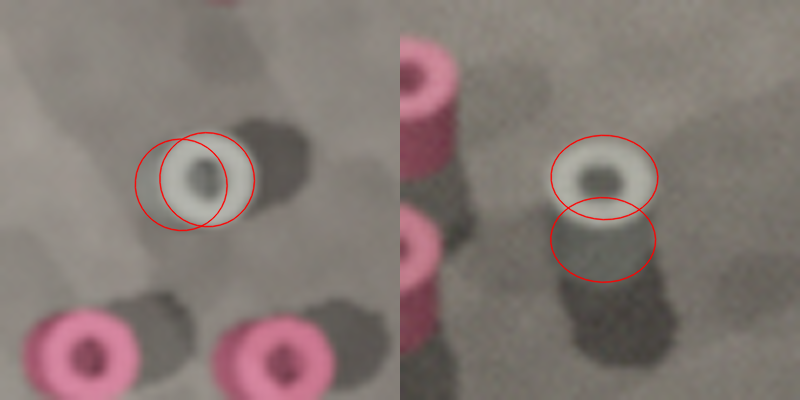

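```bash
python3 - <<'E'
from h import *
S=cv2.imread("pics/side0.png")
A=np.array([.5565,.1193]); az=np.radians(-78.0)
def C(c,rad,z): t=np.linspace(0,2*np.pi,40); return np.c_[c[0]+rad*np.cos(t),c[1]+rad*np.sin(t),0*t+z]
u=np.array([np.cos(az),np.sin(az)]);v=np.array([-u[1],u[0]])
sets=[C(A,.115,.034),C(A+.07*u,.0195,.046),C(A-.085*u,.008,.1),C(A,.115,.024)]
for k in (az,az+np.pi/2,az-np.pi/2):
  uu=np.array([np.cos(k),np.sin(k)]);vv=np.array([-uu[1],uu[0]]);b=A+.07*uu
  sets.append(np.array([np.r_[b+s*.031*uu+q*.031*vv,.046] for s,q in((1,1),(1,-1),(-1,-1),(-1,1),(1,1))]))
x0,y0,k=195,145,9
p=cv2.resize(S[y0:y0+66,x0:x0+84],None,fx=k,fy=k,interpolation=cv2.INTER_CUBIC)
for s in sets:
    q=((w2px("side",s)-[x0,y0]+.5)*k*8).astype(int); cv2.polylines(p,[q.reshape(-1,1,2)],False,(0,0,255),1,cv2.LINE_AA,3)
cv2.imwrite("pics/g.png",p)
E
```

```text
(no output)
```

View pics/g.png

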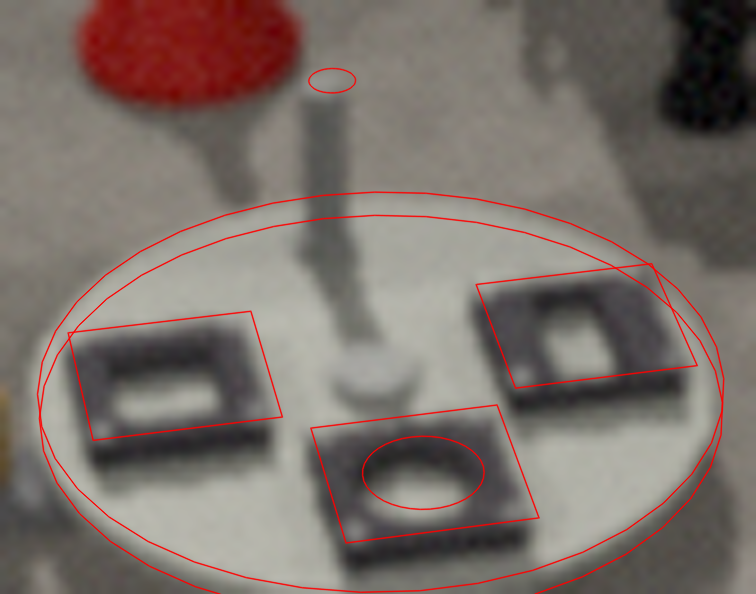

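The side overlay sits 1–2 px from the objects, which fits the stated calibration error. I'll take the top view as the base and use the gripper as a reference up close. Next is a helper that works out the move numbers.

```bash
cat > go.py <<'E'
import sys,numpy as np
from station import r
from scipy.spatial.transform import Rotation as Ro
# args: x y z [jaw azimuth deg]
s=r.sense();R=np.array(s["ee_rot"]);p=np.array(s["tcp_pos"])
a=list(map(float,sys.argv[1:]))
d=R.T@(np.array(a[:3])-p)/.3
yaw=np.radians(a[3]) if len(a)>3 else np.arctan2(R[1,1],R[0,1])
y=np.array([np.cos(yaw),np.sin(yaw),0]);z=np.array([0,0,-1.]);x=np.cross(y,z)
w=(Ro.from_matrix(R.T@np.c_[x,y,z])).as_rotvec()/np.pi
print("t",round(s["time_s"],2),"p",p.round(4),"yaw",np.degrees(np.arctan2(R[1,1],R[0,1])).round(1),"F",np.array(s["wrist_force"]).round(1),"g",round(s["gripper_width"],3))
print("shift",d.round(4),"turn",w.round(4),"dist mm",(np.linalg.norm(d)*300).round(1))
E
python3 go.py .38 -.46 .2 104; python3 go.py .607 -.309 .12 104
```

```text
t 1.0 p [ 0.1503 -0.6066  0.2395] yaw 103.9 F [ 0.  -0.5 -1.1] g 0.997
shift [-0.8608  0.2904  0.1318] turn [ 0.      0.     -0.0005] dist mm 275.4
t 1.0 p [ 0.1503 -0.6066  0.2395] yaw 103.9 F [ 0.  -0.5 -1.1] g 0.997
shift [-1.7162  0.597   0.3985] turn [ 0.      0.     -0.0005] dist mm 558.1
```

```bash
python3 -m creep '[[0.72,-0.86,0.3,0.1,0,0,0],[0.72,-0.86,0.3,0.1,0,0,0],[0.72,-0.86,0.3,0.1,0,0,0],[0.72,-0.86,0.3,0.1,0,0,0],[0.72,-0.86,0.3,0.1,0,0,0]]'; python3 go.py .607 -.309 .15 95
```

```text
time_s: 1.42
tcp_pos: [0.325, -0.4923, 0.2169]
ee_rot: [[-0.971, -0.24, 0.0], [-0.24, 0.971, -0.0], [-0.0, -0.001, -1.0]]
wrist_force: [0.6, -0.3, -0.6]
gripper_width: 0.75
t 1.42 p [ 0.325  -0.4923  0.2169] yaw 103.9 F [ 0.6 -0.3 -0.6] g 0.75
shift [-1.0592  0.3676  0.223 ] turn [-0.0002  0.0001  0.0494] dist mm 342.9
```

```bash
python3 -m creep '[[0.72,-0.99,0.34,0.21,0,0,0.05],[0.72,-0.99,0.34,0.21,0,0,0.05],[0.72,-0.99,0.34,0.21,0,0,0.05],[0.72,-0.99,0.34,0.21,0,0,0.05],[0.72,-0.99,0.34,0.21,0,0,0.05]]'; python3 go.py .607 -.309 .15 95
```

```text
time_s: 1.83
tcp_pos: [0.495, -0.3823, 0.1765]
ee_rot: [[-0.996, -0.085, 0.001], [-0.085, 0.996, -0.001], [-0.001, -0.001, -1.0]]
wrist_force: [0.7, -2.2, -0.2]
gripper_width: 0.723
t 1.83 p [ 0.495  -0.3823  0.1765] yaw 94.9 F [ 0.7 -2.2 -0.2] g 0.723
shift [-0.3926  0.2118  0.0883] turn [-0.0003  0.0002 -0.0006] dist mm 136.4
```

```bash
python3 -m creep '[[0.72,-0.39,0.21,0.1,0,0,0],[0.72,-0.39,0.21,0.2,0,0,0],[0.72,-0.39,0.21,0.29,0,0,0],[0.72,-0.39,0.21,0.29,0,0,0],[0.72,-0.39,0.21,0.29,0,0,0]]'; python3 go.py .607 -.309 .03 95
python3 - <<'E'
from h import *
T=r.capture("top");S=r.capture("side"); s=r.sense(); p=s["tcp_pos"];R=s["ee_rot"]
tips=[p+R@np.array([0,q,.017]) for q in(-.031,0,.031)]
a=crop(T,(390,187),38,5,"pics/x.png",w2px("top",tips)); b=crop(S,(256,295),38,5,"pics/x.png",w2px("side",tips))
cv2.imwrite("pics/h.png",np.hstack([a,b]))
E
```

```text
time_s: 2.25
tcp_pos: [0.6068, -0.3051, 0.0819]
ee_rot: [[-0.996, -0.089, -0.008], [-0.089, 0.996, 0.003], [0.008, 0.004, -1.0]]
wrist_force: [-1.7, -1.2, -2.4]
gripper_width: 0.722
t 2.25 p [ 0.6068 -0.3051  0.0819] yaw 95.1 F [-1.7 -1.2 -2.4] g 0.722
shift [-0.0009 -0.0136  0.1728] turn [ 0.0013 -0.0026  0.0006] dist mm 52.0
```

View pics/h.png

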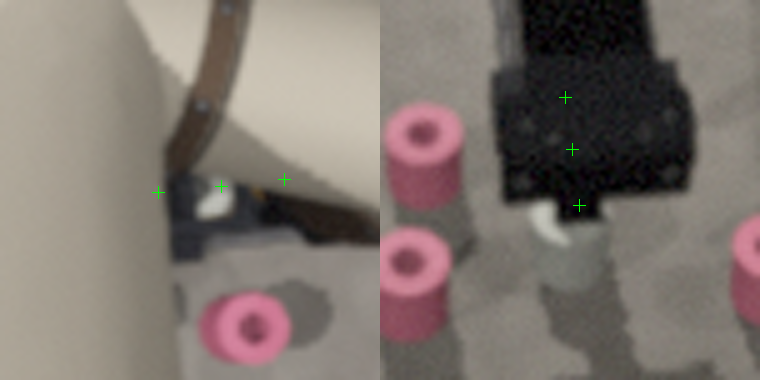

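The blank's bore shows between the fingers, and the near finger is lined up in x within a few mm. Descending.

```bash
python3 go.py .6062 -.309 .032 95; python3 -m creep '[[0.72,0,-0.0136,0.05,0,0,0],[0.72,0,-0.0136,0.1,0,0,0],[0.72,0.001,-0.0136,0.14,0,0,0],[0.72,0.001,-0.0136,0.166,0,0,0],[0.72,0.001,-0.0136,0.166,0,0,0]]'; python3 go.py .6062 -.309 .032 95
```

```text
t 2.35 p [ 0.6062 -0.3086  0.0874] yaw 95.0 F [ 0.1 -0.4  0.6] g 0.718
shift [-0.0005 -0.0013  0.1847] turn [ 0.0001 -0.001   0.0001] dist mm 55.4
time_s: 2.77
tcp_pos: [0.6047, -0.3132, 0.0367]
ee_rot: [[-0.996, -0.086, -0.005], [-0.086, 0.996, 0.001], [0.005, 0.001, -1.0]]
wrist_force: [-0.2, 0.4, -0.1]
gripper_width: 0.722
t 2.77 p [ 0.6047 -0.3132  0.0367] yaw 94.9 F [-0.2  0.4 -0.1] g 0.722
shift [-0.0061  0.0134  0.0156] turn [ 0.0004 -0.0016 -0.0003] dist mm 6.4
```

```bash
python3 -m creep '[[0.72,-0.006,0.0134,0.0155,0,0,0],[0.72,-0.006,0.0134,0.0155,0,0,0],[0.5,-0.006,0.0134,0.0155,0,0,0],[0.3,-0.006,0.0134,0.0155,0,0,0],[0.1,-0.006,0.0134,0.0155,0,0,0]]'; python3 go.py .6062 -.309 .032 95;  python3 -m creep '[[0,0,0,0,0,0,0],[0,0,0,0,0,0,0],[0,0,0,0,0,0,0],[0,0,0,0,0,0,0],[0,0,0,0,0,0,0]]';python3 go.py .6062 -.309 .132 95
```

```text
time_s: 3.18
tcp_pos: [0.6066, -0.3091, 0.0327]
ee_rot: [[-0.996, -0.086, -0.004], [-0.086, 0.996, 0.0], [0.004, 0.001, -1.0]]
wrist_force: [-0.4, -0.3, -0.2]
gripper_width: 0.57
t 3.18 p [ 0.6066 -0.3091  0.0327] yaw 95.0 F [-0.4 -0.3 -0.2] g 0.57
shift [0.0013 0.0003 0.0024] turn [ 0.0002 -0.0013 -0.0002] dist mm 0.8
time_s: 3.6
tcp_pos: [0.6069, -0.3091, 0.0332]
ee_rot: [[-0.996, -0.087, -0.003], [-0.087, 0.996, -0.0], [0.003, 0.0, -1.0]]
wrist_force: [0.3, 0.8, 2.3]
gripper_width: 0.403
t 3.6 p [ 0.6069 -0.3091  0.0332] yaw 95.0 F [0.3 0.8 2.3] g 0.403
shift [ 0.0032  0.0007 -0.3295] turn [ 0.0001 -0.0011 -0.0002] dist mm 98.8
```

```bash
python3 -m creep '[[0,0,0,0,0,0,0],[0,0,0,0,0,0,0],[0,0,0,-0.1,0,0,0],[0,0,0,-0.2,0,0,0],[0,0,0,-0.3,0,0,0]]'; python3 -m creep '[[0,0,0,-0.08,0,0,0],[0,0,0,-0.08,0,0,0],[0,0,0,-0.08,0,0,0]]'
python3 - <<'E'
from h import *
T=r.capture("top");S=r.capture("side"); s=r.sense(); p=s["tcp_pos"];R=s["ee_rot"]
tips=[p+R@np.array([0,q,.017]) for q in(-.018,0,.018)]
print(p)
a=crop(T,(390,187),38,5,"pics/x.png",w2px("top",tips)); b=crop(S,(256,280),38,5,"pics/x.png",w2px("side",tips))
cv2.imwrite("pics/i.png",np.hstack([a,b]))
E
```

```text
time_s: 4.02
tcp_pos: [0.6064, -0.309, 0.123]
ee_rot: [[-0.996, -0.086, -0.006], [-0.086, 0.996, 0.001], [0.006, 0.001, -1.0]]
wrist_force: [0.3, -0.7, -0.7]
gripper_width: 0.405
time_s: 4.27
tcp_pos: [0.6071, -0.309, 0.1486]
ee_rot: [[-0.996, -0.086, -0.003], [-0.086, 0.996, 0.0], [0.003, 0.001, -1.0]]
wrist_force: [-1.2, -0.2, -1.2]
gripper_width: 0.407
[ 0.60560046 -0.30849341  0.14548066]
```

View pics/i.png

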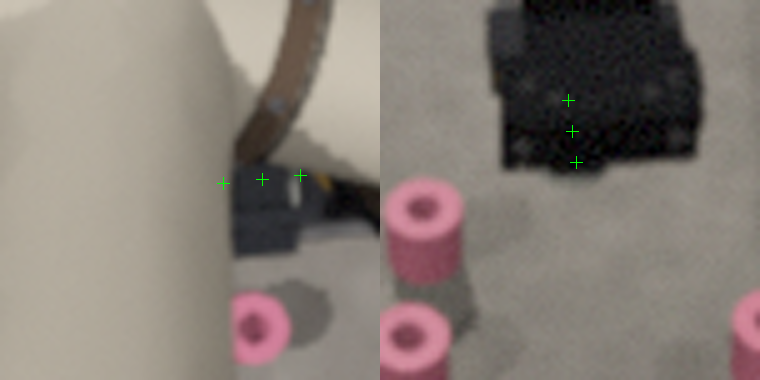

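Blank lifted, opening 0.407 (≈35 mm), so it is held. Moving over the round die and turning the jaws along x so the side camera can see the blank.

```bash
python3 go.py .571 .051 .16 180
```

```text
t 4.37 p [ 0.6056 -0.3085  0.1455] yaw 94.9 F [-0.2  0.1 -1.9] g 0.409
shift [ 0.0123  1.2039 -0.0448] turn [ 0.0027 -0.0015 -0.4726] dist mm 361.4
```

```bash
python3 -m creep '[[0,0,0.1,-0.04,0,0,-0.04],[0,0,0.22,-0.04,0,0,-0.08],[0,0,0.35,-0.04,0,0,-0.12],[0,0,0.48,-0.04,0,0,-0.16],[0,0,0.6,-0.04,0,0,-0.195]]';  python3 go.py .571 .051 .16 180
```

```text
time_s: 4.78
tcp_pos: [0.5887, -0.1274, 0.156]
ee_rot: [[-0.762, -0.647, -0.012], [-0.647, 0.762, 0.002], [0.008, 0.01, -1.0]]
wrist_force: [1.0, 0.7, -0.6]
gripper_width: 0.403
t 4.78 p [ 0.5887 -0.1274  0.156 ] yaw 130.3 F [ 1.   0.7 -0.6] g 0.403
shift [-0.34    0.4916 -0.0111] turn [ 0.004  -0.001  -0.2759] dist mm 179.3
```

```bash
python3 -m creep '[[0,-0.07,0.1,-0.01,0,0,-0.04],[0,-0.14,0.2,-0.01,0,0,-0.08],[0,-0.21,0.3,-0.01,0,0,-0.12],[0,-0.28,0.4,-0.01,0,0,-0.16],[0,-0.34,0.49,-0.01,0,0,-0.2]]';  python3 go.py .571 .051 .16 180
```

```text
time_s: 5.2
tcp_pos: [0.5699, 0.0525, 0.1578]
ee_rot: [[-0.238, -0.971, -0.016], [-0.971, 0.238, 0.001], [0.002, 0.016, -1.0]]
wrist_force: [0.1, -1.0, -0.2]
gripper_width: 0.408
t 5.2 p [0.5699 0.0525 0.1578] yaw 166.2 F [ 0.1 -1.  -0.2] g 0.408
shift [ 0.0039 -0.0046 -0.0074] turn [ 0.0051 -0.0001 -0.0766] dist mm 2.9
```

Now finish the turn and lower to z = 0.11, which puts the blank's underside at about 0.078.

```bash
python3 -m creep '[[0,0.004,-0.004,0.05,0.005,0,-0.04],[0,0.004,-0.004,0.1,0.005,0,-0.076],[0,0.004,-0.004,0.16,0.005,0,-0.076],[0,0.004,-0.004,0.16,0.005,0,-0.076],[0,0.004,-0.004,0.16,0.005,0,-0.076]]';  python3 go.py .571 .051 .11 180
cat > look.py <<'E'
from h import *
import sys
n=sys.argv[1]
T=r.capture("top");S=r.capture("side"); s=r.sense(); p=s["tcp_pos"];R=s["ee_rot"]
cv2.imwrite(f"pics/T{n}.png",T);cv2.imwrite(f"pics/S{n}.png",S)
pt=[p+R@np.array([0,q,.017]) for q in(-.018,0,.018)]+[p+R@np.array([0,0,.032])]
a=crop(T,(240,205),40,5,"pics/x.png",w2px("top",pt)); b=crop(S,(242,190),40,5,"pics/x.png",w2px("side",pt))
cv2.imwrite(f"pics/L{n}.png",np.hstack([a,b])); print(p,s["time_s"])
E
python3 look.py 1
```

```text
time_s: 5.62
tcp_pos: [0.5687, 0.0506, 0.1078]
ee_rot: [[-0.002, -1.0, -0.005], [-1.0, 0.002, -0.002], [0.002, 0.005, -1.0]]
wrist_force: [0.5, -0.1, -0.2]
gripper_width: 0.405
t 5.62 p [0.5687 0.0506 0.1078] yaw 179.9 F [ 0.5 -0.1 -0.2] g 0.405
shift [-0.0012 -0.0076 -0.0074] turn [ 0.0016 -0.0007 -0.0007] dist mm 3.2
[0.5704448  0.05093359 0.10999976] 5.7167
```

View pics/L1.png

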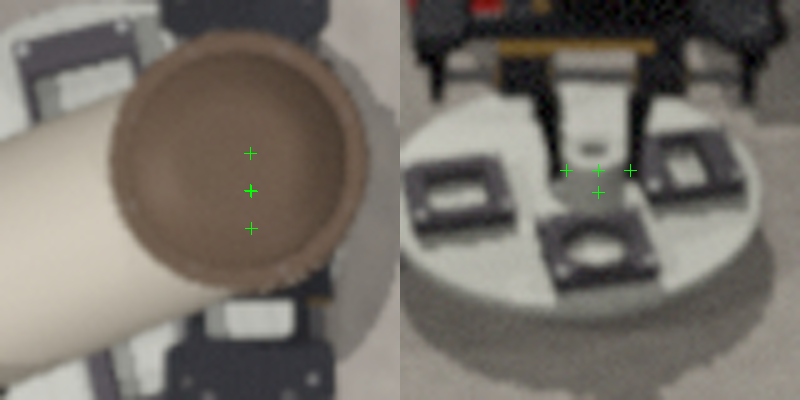

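```bash
cat > ov.py <<'E'
from h import *
import sys
# overlay on side: model blank (bx,by,bz bottom) and die mouth (dx,dy) at .046
S=cv2.imread(sys.argv[1]);bx,by,bz,dx,dy=map(float,sys.argv[3:8])
def C(c,rad,z): t=np.linspace(0,2*np.pi,40); return np.c_[c[0]+rad*np.cos(t),c[1]+rad*np.sin(t),0*t+z]
x0,y0,k=210,155,12
p=cv2.resize(S[y0:y0+48,x0:x0+62],None,fx=k,fy=k,interpolation=cv2.INTER_CUBIC)
for s,c in((C((bx,by),.018,bz),(0,0,255)),(C((bx,by),.018,bz+.032),(0,0,255)),(C((dx,dy),.0215,.046),(0,255,0))):
    q=((w2px("side",s)-[x0,y0]+.5)*k*8).astype(int); cv2.polylines(p,[q.reshape(-1,1,2)],False,c,1,cv2.LINE_AA,3)
cv2.imwrite(sys.argv[2],p)
E
python3 ov.py pics/S1.png pics/o1.png .5704 .0509 .078 .571 .0509
```

```text
(no output)
```

View pics/o1.png

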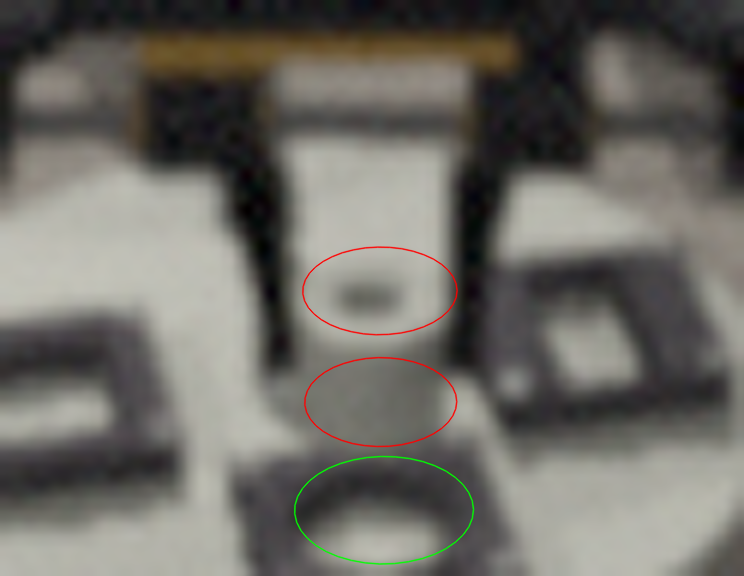

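```bash
python3 - <<'E'
from h import *
S=np.mean([cv2.imread("pics/side0.png").astype(float)],0).astype(np.uint8)
az=np.radians(-78.1); u=np.array([np.cos(az),np.sin(az)]);v=np.array([-u[1],u[0]])
def C(c,rad,z): t=np.linspace(0,2*np.pi,40); return np.c_[c[0]+rad*np.cos(t),c[1]+rad*np.sin(t),0*t+z]
b=np.array([.571,.0509])
sets=[C(b,.0195,.046)]+[C(b+.026*(i*u+j*v),.002,.046) for i in(1,-1) for j in(1,-1)]
sets.append(np.array([np.r_[b+.031*(s*u+q*v),.046] for s,q in((1,1),(1,-1),(-1,-1),(-1,1),(1,1))]))
x0,y0,k=224,185,16
out=[]
for sh in((0,0),(-.9,.6)):
    p=cv2.resize(S[y0:y0+32,x0:x0+24+1],None,fx=k,fy=k,interpolation=cv2.INTER_CUBIC)
    for s in sets:
        q=((w2px("side",s)+sh-[x0,y0]+.5)*k*8).astype(int); cv2.polylines(p,[q.reshape(-1,1,2)],False,(0,0,255),1,cv2.LINE_AA,3)
    out.append(p[:,:400])
cv2.imwrite("pics/o2.png",np.hstack(out))
E
```

```text
(no output)
```

View pics/o2.png

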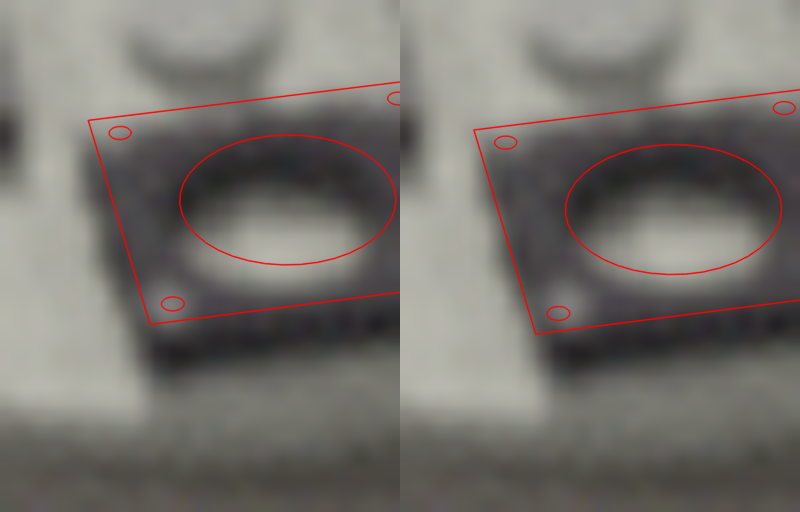

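The side overlay, corrected by how the held blank itself projects, puts the die within about 1 mm of (0.571, 0.051). Lowering to the mouth.

```bash
python3 go.py .5715 .0507 .080 180; python3 -m creep '[[0,0,0.003,0.03,0.001,0,0],[0,0,0.003,0.06,0.001,0,0],[0,0,0.003,0.09,0.001,0,0],[0,0,0.003,0.1,0.001,0,0],[0,0,0.003,0.1,0.001,0,0]]';  python3 go.py .5715 .0507 .067 180;python3 look.py 2;  python3 go.py .5715 .0507 .067 180;python3 ov.py pics/S2.png pics/o3.png .5715 .0509 .048 .571 .0509
```

```text
t 5.72 p [0.5704 0.0509 0.11  ] yaw 179.9 F [ 0.3  0.4 -0.3] g 0.401
shift [ 0.0007 -0.0035  0.1   ] turn [ 0.     -0.0002 -0.0006] dist mm 30.0
time_s: 6.13
tcp_pos: [0.5692, 0.0506, 0.0793]
ee_rot: [[-0.002, -1.0, 0.002], [-1.0, 0.002, -0.001], [0.001, -0.002, -1.0]]
wrist_force: [-1.5, 0.3, -0.9]
gripper_width: 0.401
t 6.13 p [0.5692 0.0506 0.0793] yaw 179.9 F [-1.5  0.3 -0.9] g 0.401
shift [-0.0003 -0.0075  0.0412] turn [-0.0005 -0.0004 -0.0007] dist mm 12.6
[0.56973312 0.05089732 0.08004013] 6.2333
t 6.23 p [0.5697 0.0509 0.08  ] yaw 179.9 F [-0.2 -1.  -0.4] g 0.406
shift [ 0.0006 -0.0058  0.0435] turn [-0.001  -0.0002 -0.0006] dist mm 13.2
```

View pics/o3.png

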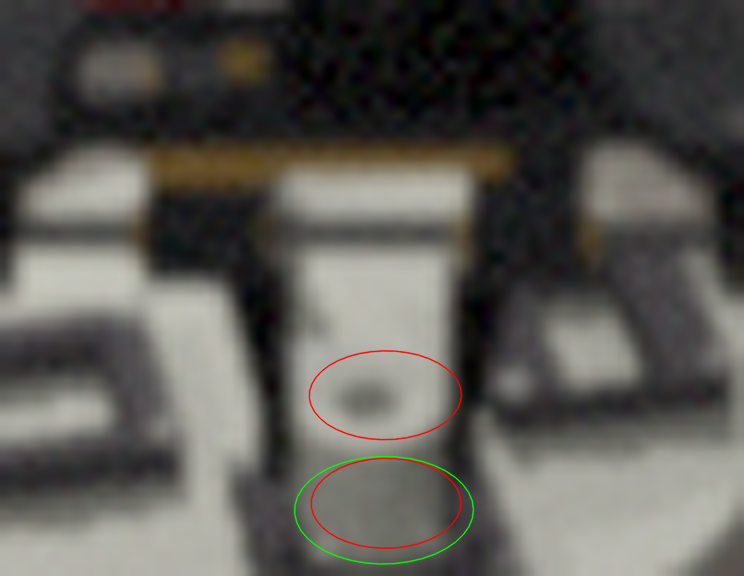

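I typed the wrong sign on the y shift, so it moved 0.9 mm towards −x. Correcting it, then looking at a crop that includes the whole die.

```bash
python3 -m creep '[[0,0,-0.006,0.005,-0.001,0,0],[0,0,-0.006,0.005,-0.001,0,0],[0,0,-0.006,0.005,-0.001,0,0]]';  python3 look.py 3;  python3 go.py .5715 .0507 .067 180; python3 - <<'E'
import cv2
a=cv2.imread("pics/S3.png")[175:215,222:262];b=cv2.imread("pics/side0.png")[175:215,222:262]
import numpy as np
cv2.imwrite("pics/o4.png",cv2.resize(np.hstack([a,b]),None,fx=10,fy=10,interpolation=cv2.INTER_CUBIC))
E
```

```text
time_s: 6.48
tcp_pos: [0.5721, 0.051, 0.0789]
ee_rot: [[-0.002, -1.0, 0.001], [-1.0, 0.002, -0.0], [0.0, -0.001, -1.0]]
wrist_force: [0.3, -0.8, -0.4]
gripper_width: 0.403
[0.57201161 0.0509947  0.07889169] 6.5833
t 6.58 p [0.572  0.051  0.0789] yaw 179.9 F [ 0.2 -0.7 -0.4] g 0.4
shift [0.001  0.0018 0.0396] turn [-0.0004 -0.0001 -0.0006] dist mm 11.9
```

View pics/o4.png

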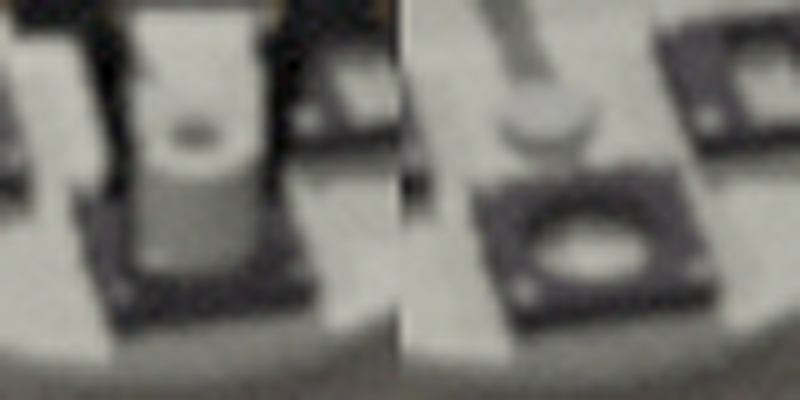

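The blank sits over the die mouth: its centre is at column 195 against 191 for the mouth, about 1 mm. Lowering gently.

```bash
python3 -m creep '[[0,0.001,0.003,0.01,0,0,0],[0,0.001,0.003,0.018,0,0,0],[0,0.001,0.003,0.026,0,0,0],[0,0.001,0.003,0.032,0,0,0]]';  python3 go.py .571 .0507 .067 180
```

```text
time_s: 6.92
tcp_pos: [0.5707, 0.0506, 0.0686]
ee_rot: [[-0.002, -1.0, 0.0], [-1.0, 0.002, -0.001], [0.001, -0.0, -1.0]]
wrist_force: [0.0, -0.5, 0.1]
gripper_width: 0.403
t 6.92 p [0.5707 0.0506 0.0686] yaw 179.9 F [ 0.  -0.5  0.1] g 0.403
shift [-0.0002 -0.0012  0.0053] turn [-0.     -0.0002 -0.0007] dist mm 1.6
```

```bash
python3 -m creep '[[0,0,0,0.003,0,0,0],[0,0,0,0.006,0,0,0],[0,0,0,0.008,0,0,0],[0,0,0,0.008,0,0,0]]';  python3 go.py .571 .0507 .067 180
```

```text
time_s: 7.25
tcp_pos: [0.5709, 0.0507, 0.0671]
ee_rot: [[-0.001, -1.0, 0.001], [-1.0, 0.001, -0.001], [0.001, -0.001, -1.0]]
wrist_force: [-1.9, 0.2, 5.0]
gripper_width: 0.405
t 7.25 p [0.5709 0.0507 0.0671] yaw 179.9 F [-1.9  0.2  5. ] g 0.405
shift [ 0.0001 -0.0003  0.0002] turn [-0.0002 -0.0003 -0.0005] dist mm 0.1
```

Floor contact (5 N up) at z 0.067, the height I expected. Releasing.

```bash
python3 -m creep '[[0.5,0,0,0,0,0,0],[0.6,0,0,0,0,0,0],[0.6,0,0,0,0,0,0],[0.6,0,0,0,0,0,0],[0.6,0,0,0,0,0,0]]';  python3 go.py .571 .0507 .067 180; python3 look.py 4;python3 - <<'E'
import cv2
a=cv2.imread("pics/S4.png")[175:215,222:262];b=cv2.imread("pics/side0.png")[175:215,222:262]
import numpy as np
cv2.imwrite("pics/o5.png",cv2.resize(np.hstack([a,b]),None,fx=10,fy=10,interpolation=cv2.INTER_CUBIC))
E
```

```text
time_s: 7.67
tcp_pos: [0.5708, 0.0507, 0.0669]
ee_rot: [[-0.002, -1.0, 0.0], [-1.0, 0.002, -0.001], [0.001, -0.0, -1.0]]
wrist_force: [0.3, -0.5, 0.5]
gripper_width: 0.585
t 7.67 p [0.5708 0.0507 0.0669] yaw 179.9 F [ 0.3 -0.5  0.5] g 0.585
shift [-0.     -0.0005 -0.0005] turn [-0.0001 -0.0003 -0.0005] dist mm 0.2
[0.57086362 0.05070284 0.06691795] 7.7667
```

View pics/o5.png

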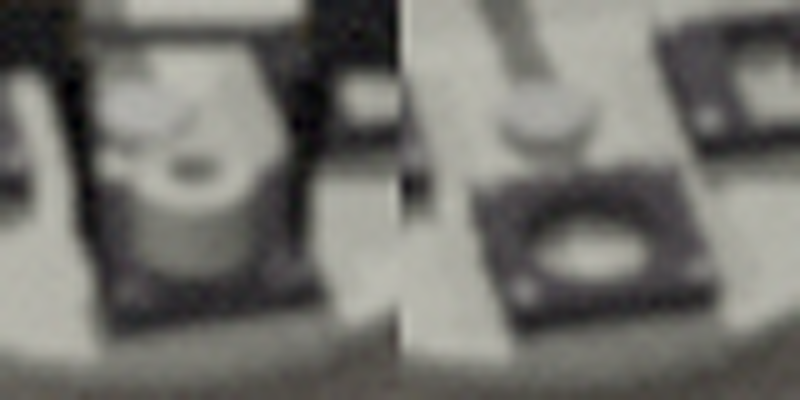

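The blank is seated upright, with about 20 mm showing above the block at (190,165–270) in the crop. Lifting clear and going to the post.

```bash
python3 -m creep '[[0.6,0,0,-0.06,0,0,0],[0.6,0,0,-0.14,0,0,0],[0.6,0,0,-0.24,0,0,0],[0.6,0,0,-0.31,0,0,0],[0.6,0,0,-0.31,0,0,0]]';  python3 go.py .539 .2026 .16 180
```

```text
time_s: 8.18
tcp_pos: [0.5738, 0.0514, 0.1652]
ee_rot: [[-0.0, -1.0, 0.011], [-1.0, 0.0, 0.001], [-0.001, -0.011, -1.0]]
wrist_force: [1.1, -0.8, 0.2]
gripper_width: 0.6
t 8.18 p [0.5738 0.0514 0.1652] yaw 180.0 F [ 1.1 -0.8  0.2] g 0.6
shift [-0.5038  0.1164  0.0167] turn [-0.0034  0.0004 -0.0001] dist mm 155.2
```

```bash
python3 -m creep '[[0.6,-0.12,0.03,0.01,-0.003,0,0],[0.6,-0.25,0.06,0.01,-0.003,0,0],[0.6,-0.38,0.09,0.01,-0.003,0,0],[0.6,-0.5,0.116,0.01,-0.003,0,0],[0.6,-0.5,0.116,0.01,-0.003,0,0]]'; python3 - <<'E'
from h import *
T=r.capture("top");S=r.capture("side"); s=r.sense(); p=s["tcp_pos"];R=s["ee_rot"]; print(p)
cv2.imwrite("pics/T5.png",T);cv2.imwrite("pics/S5.png",S)
pt=[p+R@np.array([0,q,.017]) for q in(-.026,0,.026)]+[np.array([.539,.2026,.1])]
a=crop(T,(222,211),50,4,"pics/x.png",w2px("top",pt)); b=crop(S,(238,175),50,4,"pics/x.png",w2px("side",pt))
cv2.imwrite("pics/j.png",np.hstack([a,b]))
E
python3 go.py .539 .2026 .075 180
```

```text
time_s: 8.6
tcp_pos: [0.5382, 0.2066, 0.1616]
ee_rot: [[0.005, -1.0, 0.002], [-1.0, -0.005, 0.002], [-0.002, -0.002, -1.0]]
wrist_force: [0.1, -1.2, -0.0]
gripper_width: 0.601
[0.53840811 0.20270045 0.16131775]
t 8.7 p [0.5384 0.2027 0.1613] yaw -179.9 F [-0.6  0.3  0.6] g 0.602
shift [ 0.0005 -0.002   0.2877] turn [-0.      0.0002  0.0007] dist mm 86.3
```

View pics/j.png

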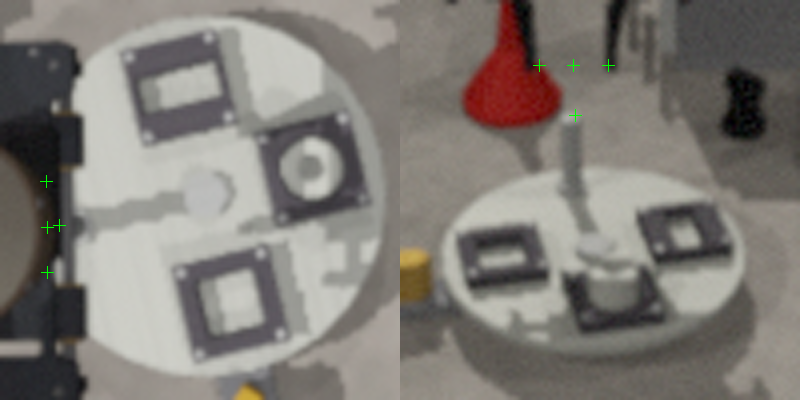

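The top view shows the blank centred in its die at crop (311,166). The side view shows the post at (572,120–195), midway between and below the fingers. Lowering over it.

```bash
python3 -m creep '[[0.6,0,-0.002,0.08,0,0,0],[0.6,0,-0.002,0.16,0,0,0],[0.6,0,-0.002,0.24,0,0,0],[0.6,0,-0.002,0.3,0,0,0],[0.6,0,-0.002,0.3,0,0,0]]'; python3 go.py .539 .2026 .071 180; python3 -m creep '[[0.6,0,0,0,0,0,0],[0.4,0,0,0,0,0,0],[0.2,0,0,0,0,0,0],[0,0,0,0,0,0,0],[0,0,0,0,0,0,0]]'; python3 -m creep '[[0,0,0,0,0,0,0],[0,0,0,0,0,0,0],[0,0,0,0,0,0,0],[0,0,0,0,0,0,0]]'; python3 go.py .539 .2026 .071 180
```

```text
time_s: 9.12
tcp_pos: [0.5365, 0.1997, 0.067]
ee_rot: [[-0.001, -1.0, -0.008], [-1.0, 0.001, -0.004], [0.004, 0.008, -1.0]]
wrist_force: [0.2, -0.4, -0.3]
gripper_width: 0.601
t 9.12 p [0.5365 0.1997 0.067 ] yaw 180.0 F [ 0.2 -0.4 -0.3] g 0.601
shift [-0.0095 -0.0082 -0.0134] turn [ 0.0026 -0.0013 -0.0002] dist mm 5.5
time_s: 9.53
tcp_pos: [0.5371, 0.2, 0.0682]
ee_rot: [[-0.001, -1.0, -0.006], [-1.0, 0.001, -0.003], [0.003, 0.006, -1.0]]
wrist_force: [-0.1, 0.4, 0.2]
gripper_width: 0.38
time_s: 9.87
tcp_pos: [0.5373, 0.2003, 0.0687]
ee_rot: [[-0.0, -1.0, -0.005], [-1.0, 0.0, -0.002], [0.002, 0.005, -1.0]]
wrist_force: [-2.2, 0.2, 2.7]
gripper_width: 0.177
t 9.87 p [0.5373 0.2003 0.0687] yaw 180.0 F [-2.2  0.2  2.7] g 0.177
shift [-0.0078 -0.0057 -0.0077] turn [ 0.0017 -0.0007 -0.0001] dist mm 3.7
```

The post is gripped (opening 0.177 ≈ 15.4 mm). Working out the arc clockwise from about 102° to 11°.

```bash
cat > arc.py <<'E'
import sys,numpy as np
from station import r
a0,step,n=map(float,sys.argv[1:4]); A=np.array([.5562,.1193])
s=r.sense();R=np.array(s["ee_rot"])
f=lambda a:.085*np.array([np.cos(np.radians(a)),np.sin(np.radians(a)),0])
p=np.array(s["tcp_pos"]); q=p[:2]-A
print("tcp polar",np.degrees(np.arctan2(q[1],q[0])).round(2),np.hypot(*q).round(4),"F",np.array(s["wrist_force"]).round(1))
for k in range(1,int(n)+1):print((a0+k*step),(R.T@(f(a0+k*step)-f(a0))/.3).round(3))
E
python3 arc.py 102.5 -5 5
```

```text
tcp polar 103.16 0.0831 F [-2.2  0.2  2.7]
97.5 [-0.004 -0.024 -0.   ]
92.5 [-0.006 -0.049 -0.   ]
87.5 [-0.006 -0.074 -0.   ]
82.5 [-0.004 -0.098 -0.001]
77.5 [-0.    -0.123 -0.001]
```

```bash
python3 -m creep '[[0,-0.004,-0.024,0,0,0,0],[0,-0.006,-0.049,0,0,0,0],[0,-0.006,-0.074,0,0,0,0],[0,-0.004,-0.098,0,0,0,0],[0,0,-0.123,0,0,0,0]]'; python3 arc.py 77.5 -5 5
```

```text
time_s: 10.28
tcp_pos: [0.5751, 0.2002, 0.0687]
ee_rot: [[-0.0, -1.0, -0.005], [-1.0, 0.0, -0.003], [0.003, 0.005, -1.0]]
wrist_force: [-2.8, -1.0, 4.6]
gripper_width: 0.176
tcp polar 76.82 0.0831 F [-2.8 -1.   4.6]
72.5 [ 0.006 -0.024 -0.   ]
67.5 [ 0.015 -0.047 -0.   ]
62.5 [ 0.025 -0.07  -0.   ]
57.5 [ 0.038 -0.091 -0.   ]
52.5 [ 0.052 -0.111 -0.   ]
```

```bash
python3 -m creep '[[0,0.006,-0.024,0,0,0,0],[0,0.015,-0.047,0,0,0,0],[0,0.025,-0.07,0,0,0,0],[0,0.038,-0.091,0,0,0,0],[0,0.052,-0.111,0,0,0,0]]'; python3 arc.py 52.5 -5 5
```

```text
time_s: 10.7
tcp_pos: [0.609, 0.1839, 0.0687]
ee_rot: [[-0.0, -1.0, -0.006], [-1.0, 0.0, -0.003], [0.003, 0.006, -1.0]]
wrist_force: [-3.4, -0.9, 4.6]
gripper_width: 0.177
tcp polar 50.74 0.0834 F [-3.4 -0.9  4.6]
47.5 [ 0.016 -0.019 -0.   ]
42.5 [ 0.033 -0.036 -0.   ]
37.5 [ 0.052 -0.052 -0.   ]
32.5 [ 0.073 -0.067 -0.   ]
27.5 [ 0.094 -0.079 -0.   ]
```

```bash
python3 -m creep '[[0,0.016,-0.019,0,0,0,0],[0,0.033,-0.036,0,0,0,0],[0,0.052,-0.052,0,0,0,0],[0,0.073,-0.067,0,0,0,0],[0,0.094,-0.079,0,0,0,0]]'; python3 arc.py 27.5 -4 4; python3 - <<'E'
from h import *
T=r.capture("top");S=r.capture("side"); cv2.imwrite("pics/T6.png",T)
a=crop(T,(224,212),64,6,"pics/x.png");b=crop(S,(236,185),50,4,"pics/x.png")
cv2.imwrite("pics/k.png",np.hstack([cv2.resize(a,(400,400)),cv2.resize(b,(400,400))]))
E
```

```text
time_s: 11.12
tcp_pos: [0.6324, 0.1548, 0.0687]
ee_rot: [[-0.001, -1.0, -0.007], [-1.0, 0.001, -0.003], [0.003, 0.007, -1.0]]
wrist_force: [-6.2, -1.3, 6.3]
gripper_width: 0.18
tcp polar 24.98 0.084 F [-6.2 -1.3  6.3]
23.5 [ 0.018 -0.009 -0.   ]
19.5 [ 0.036 -0.016  0.   ]
15.5 [ 0.055 -0.022  0.   ]
11.5 [ 0.074 -0.026  0.   ]
```

View pics/k.png

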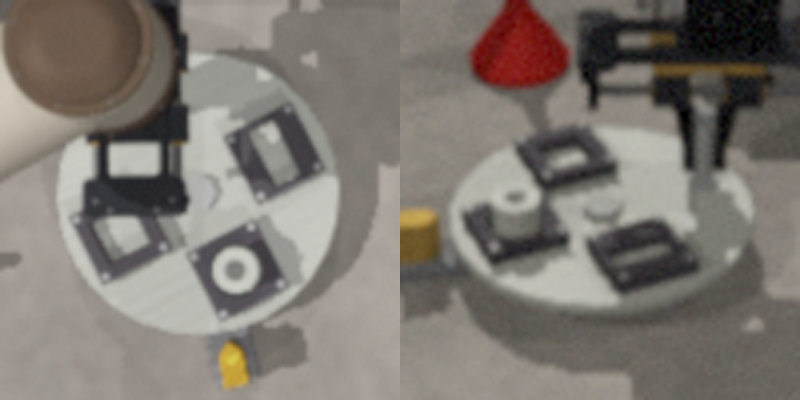

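The blank stays seated while turning. The die centre at crop (237,272) is still about 13° short of the pointer at (233,350). Continuing.

```bash
python3 -m creep '[[0,0.018,-0.009,0,0,0,0],[0,0.036,-0.016,0,0,0,0],[0,0.055,-0.022,0,0,0,0],[0,0.065,-0.024,0,0,0,0],[0,0.065,-0.024,0,0,0,0]]'; python3 arc.py 13.5 -1 4; python3 - <<'E'
from h import *
T=r.capture("top");S=r.capture("side"); cv2.imwrite("pics/T7.png",T);cv2.imwrite("pics/S7.png",S)
x0,y0=200,205
p=cv2.resize(T[y0:y0+72,x0:x0+64],None,fx=8,fy=8,interpolation=cv2.INTER_CUBIC);cv2.imwrite("pics/l.png",p)
b=crop(S,(225,185),40,7,"pics/m.png")
E
```

```text
time_s: 11.63
tcp_pos: [0.6397, 0.1327, 0.0687]
ee_rot: [[-0.003, -1.0, -0.008], [-1.0, 0.003, -0.005], [0.005, 0.008, -1.0]]
wrist_force: [-5.5, -1.2, 4.5]
gripper_width: 0.177
tcp polar 9.13 0.0846 F [-5.5 -1.2  4.5]
12.5 [ 0.005 -0.001  0.   ]
11.5 [ 0.01  -0.002  0.   ]
10.5 [ 0.015 -0.003  0.   ]
9.5 [ 0.019 -0.004  0.   ]
```

View pics/l.png

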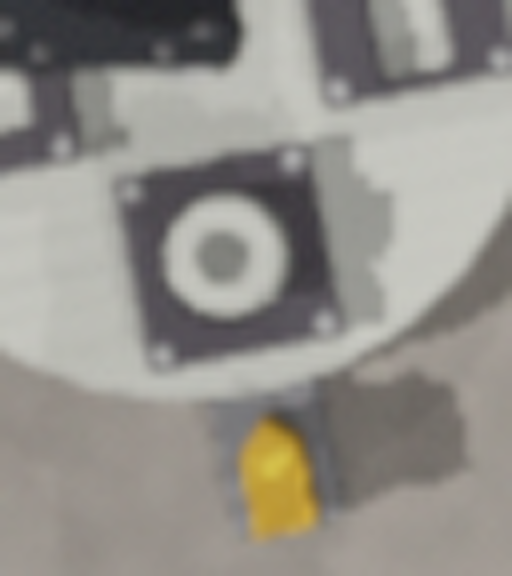

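View pics/m.png

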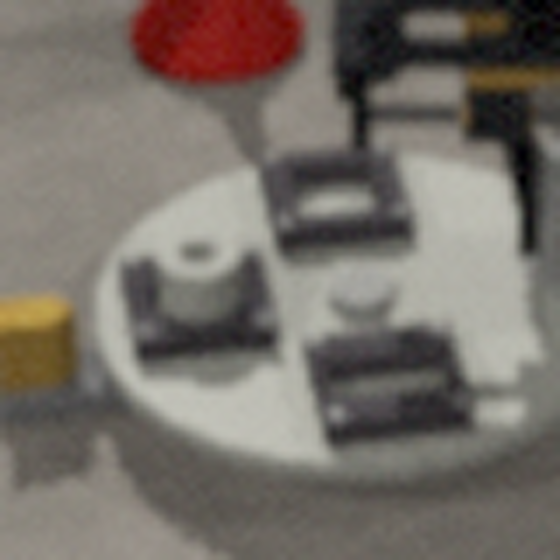

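```bash
python3 - <<'E'
from h import *
f=lambda c:(c[0]/8+200-.5,c[1]/8+205-.5)
A=px2w("top",[(160+296.25/4.6875-.5,148+289.4/4.6875-.5)],.046)[0]
D=px2w("top",[f((228,257.5))],.046)[0]
B=px2w("top",[f((225,255))],.066)[0]
pol=lambda v:(np.degrees(np.arctan2(v[1],v[0])).round(2),np.hypot(v[0],v[1]).round(4))
print("die",pol(D-A),"blank",pol(B-A),B[:2]-D[:2])
for z in(.046,.056,.066):
    P=px2w("top",[f((267,420)),f((287,537)),f((253,537)),f((320,528)),f((242,472)),f((308,458))],z)
    print(z,[pol(p-A) for p in P], "dir",pol(P[1]-P[0]),pol(P[2]-P[4]),pol(P[3]-P[5]))
for z in (0.02,.01):
    P=px2w("top",[f((215,410)),f((242,520)),f((318,385)),f((345,500))],z)
    print(z,pol(P[1]-P[0]),pol(P[3]-P[2]),pol((P[0]+P[2])/2-A),pol((P[1]+P[3])/2-A))
E
```

```text
die (np.float64(-169.89), np.float64(0.07)) blank (np.float64(-169.44), np.float64(0.0683)) [ 0.00180436 -0.000224  ]
0.046 [(np.float64(-168.79), np.float64(0.122)), (np.float64(-169.33), np.float64(0.1587)), (np.float64(-173.13), np.float64(0.1569)), (np.float64(-165.48), np.float64(0.1584)), (np.float64(-173.41), np.float64(0.1365)), (np.float64(-164.58), np.float64(0.1366))] dir (np.float64(-171.13), np.float64(0.0367)) (np.float64(-171.19), np.float64(0.0204)) (np.float64(-171.13), np.float64(0.022))
0.056 [(np.float64(-168.49), np.float64(0.1211)), (np.float64(-169.1), np.float64(0.1575)), (np.float64(-172.88), np.float64(0.1557)), (np.float64(-165.26), np.float64(0.1572)), (np.float64(-173.13), np.float64(0.1355)), (np.float64(-164.31), np.float64(0.1356))] dir (np.float64(-171.13), np.float64(0.0364)) (np.float64(-171.19), np.float64(0.0202)) (np.float64(-171.13), np.float64(0.0218))
0.066 [(np.float64(-168.18), np.float64(0.1202)), (np.float64(-168.86), np.float64(0.1563)), (np.float64(-172.63), np.float64(0.1544)), (np.float64(-165.02), np.float64(0.1561)), (np.float64(-172.85), np.float64(0.1344)), (np.float64(-164.05), np.float64(0.1347))] dir (np.float64(-171.13), np.float64(0.0361)) (np.float64(-171.19), np.float64(0.02)) (np.float64(-171.13), np.float64(0.0216))
0.02 (np.float64(-166.97), np.float64(0.0359)) (np.float64(-167.65), np.float64(0.0375)) (np.float64(-168.95), np.float64(0.1172)) (np.float64(-168.56), np.float64(0.1539))
0.01 (np.float64(-166.97), np.float64(0.0363)) (np.float64(-167.65), np.float64(0.0378)) (np.float64(-169.26), np.float64(0.118)) (np.float64(-168.79), np.float64(0.155))
```

The die is at −169.9° and the pointer at about −169.0°, so the misalignment is about 1° (1 mm) against the 6.5° allowed. Holding still to confirm, then handing in.

```bash
python3 -m creep '[[0,0,0,0,0,0,0],[0,0,0,0,0,0,0],[0,0,0,0,0,0,0],[0,0,0,0,0,0,0],[0,0,0,0,0,0,0]]'; python3 - <<'E'
from h import *
T=r.capture("top"); s=r.sense(); print(s["joint_velocities"].round(2),s["tcp_pos"],s["wrist_force"],s["gripper_width"],np.abs(T.astype(int)-cv2.imread("pics/T7.png"))[205:280,200:264].mean())
cv2.imwrite("pics/T8.png",T)
print(r.finish_job())
E
```

```text
time_s: 12.15
tcp_pos: [0.6397, 0.1325, 0.0687]
ee_rot: [[-0.002, -1.0, -0.008], [-1.0, 0.002, -0.006], [0.006, 0.008, -1.0]]
wrist_force: [-3.4, -3.1, 4.1]
gripper_width: 0.174
[ 0.12  0.02  0.06 -0.1   0.   -0.05] [0.63967339 0.13254738 0.06875627] [-4.00153916 -2.42303864  3.74083291] 0.1768241253009524 1.099375
the job is handed in; nothing more can be done
None
```

I seated the grey round blank in the round die, let go of it, and lifted clear. I then gripped the post and turned the turntable about 92° clockwise to the pointer. I handed the job in at about 12.3 s, still gripping the post. No verdict is reported.

**Last checks that agreed:**
- **Seating:** a 5 N floor contact came at the expected height. Both cameras then showed the blank upright in the die, after release and again after the turn.
- **Alignment:** the top camera puts the round die at −169.9° and the pointer at about −169.0°. That is about 1° (about 1 mm) off, against the 6.5° allowed.
- **Grip and stillness:** the opening is steady at 0.177 (about 15.4 mm, against the 16 mm post). The arm is still, and the last two top pictures match. The finger force on the post itself is not reported, so over 5 N is inferred from the fixed grip setting.
- **Bystanders:** the moves kept clear of the square blank, funnel, mirror mount and spring, and nothing showed them being touched. I did not measure their positions again at the end.

**Checks that disagreed:**
- **Cameras:** the side camera differed from the top one by 3–6 mm. I corrected for this by using the held blank as a reference.
- **Blank centring:** the last top-view measurement put the blank 1.8 mm off the die centre, just over the 1.5 mm play in the cavity. I put this down to measurement error; it is within the 4 mm limit.
- **My slip:** one fine correction above the die had the wrong sign (0.9 mm), and I fixed it before lowering.

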